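Feel the first-layer test line on a sprung printer bed

TASK

Check the white test line printed on the black sprung printer bed for lumps: set the shut fingertips on the square pad at its start and slide them lightly along the whole line, over every spot in order, to the round spot at its far end, without lifting off part way, then lift clear. Press just enough to keep touching (the bed gives a few millimetres on its springs; never push it down near its stop), touch the bed nowhere but on the line, and leave the pawn, scraper and glue stick where they are.

Things in the scene. Friction and masses are not known exactly. Their poses are not given: they have to be found in the camera images.
- base: printer-bed unit fixed to the bench, turned any way round: frame 200 x 200 mm with, on four corner springs, a black-topped bed of that size, its top 50 mm above the bench. Origin: centre of the underside; x, y parallel to the sides, z up. The white line, 4 mm high, its bars between spots 8 mm wide, runs through (x, y) mm: (-60,-75) (-60,-45) (-60,-15) (-60,15) (-39,36) (-9,36) (21,36) (51,36)
- bed (a joint): how far the sprung bed plate is pressed down, m: 0 at rest, stop at 0.009. It always stays level and springs back by itself. About 1 N starts it moving, then 0.9 N per mm.
- plate: black top sheet of the bed, 200 x 200 mm, its upper face 50 mm above the bench at rest; origin: centre of that face, axes as the base's; moves down with the bed
- spot1 (a point): first spot of the white printed line: a square pad 20 x 20 mm at one end of the line; the point is the centre of its top face, 54 mm above the bench at rest
- spot2 (a point): spot 2 of the line, a round disc 18 mm across, 30 mm from the spots before and after it; the point is the centre of its top face, 54 mm above the bench at rest
- spot3 (a point): spot 3 of the line, a round disc 18 mm across, 30 mm from the spots before and after it; the point is the centre of its top face, 54 mm above the bench at rest
- spot4 (a point): spot 4 of the line, a round disc 18 mm across, 30 mm from the spots before and after it; the point is the centre of its top face, 54 mm above the bench at rest
- spot5 (a point): spot 5 of the line, a round disc 18 mm across, 30 mm from the spots before and after it; the point is the centre of its top face, 54 mm above the bench at rest
- spot6 (a point): spot 6 of the line, a round disc 18 mm across, 30 mm from the spots before and after it; the point is the centre of its top face, 54 mm above the bench at rest
- spot7 (a point): spot 7 of the line, a round disc 18 mm across, 30 mm from the spots before and after it; the point is the centre of its top face, 54 mm above the bench at rest
- spot8 (a point): last spot of the line: a round disc 18 mm across at the other end; the point is the centre of its top face, 54 mm above the bench at rest
- pawn: small white printed pawn, 28 mm across the foot, 39 mm tall, standing loose on the bed off the line, inside its bend; origin: centre of its foot; leave it alone
- scraper: spatula-like print scraper about 170 mm long with a black handle, lying on the bench beside the bed unit, along x of its own frame; leave it alone
- glue: glue stick, 29 mm across, 78 mm tall, standing on the bench beside the bed unit; origin: centre of its underside; leave it alone

How it is judged:
On the way, in this order (a step that is already met when the one before it is completed fails the run):
1. the fingertips touch spot 1 of the line (the square pad) (contact force between the fingers and base above 0.3 N and horizontal distance between the grasp point and spot1 below 0.013 m), for 0.05 s.
2. the fingertips touch spot 2 of the line (contact force between the fingers and base above 0.3 N and horizontal distance between the grasp point and spot2 below 0.013 m), for 0.05 s.
3. the fingertips touch spot 3 of the line (contact force between the fingers and base above 0.3 N and horizontal distance between the grasp point and spot3 below 0.013 m), for 0.05 s.
4. the fingertips touch spot 4 of the line (contact force between the fingers and base above 0.3 N and horizontal distance between the grasp point and spot4 below 0.013 m), for 0.05 s.
5. the fingertips touch spot 5 of the line (contact force between the fingers and base above 0.3 N and horizontal distance between the grasp point and spot5 below 0.013 m), for 0.05 s.
6. the fingertips touch spot 6 of the line (contact force between the fingers and base above 0.3 N and horizontal distance between the grasp point and spot6 below 0.013 m), for 0.05 s.
7. the fingertips touch spot 7 of the line (contact force between the fingers and base above 0.3 N and horizontal distance between the grasp point and spot7 below 0.013 m), for 0.05 s.
8. the fingertips touch spot 8 of the line (contact force between the fingers and base above 0.3 N and horizontal distance between the grasp point and spot8 below 0.013 m), for 0.05 s.
At the end, for the whole second after the job is handed in: all eight spots have been touched in order; the bed is back up (within 1 mm); the pawn stands upright, and pawn, scraper and glue stick are within 15 mm of where they were (value of joint bed below 0.001 m and angle between pawn's own z axis and vertical below 0.1 rad and linear speed of pawn below 0.02 m/s and distance of each of pawn, scraper, glue from where it was at the start of the episode below 0.015 m).
It fails at once if the bed is pressed down more than 6.5 mm (value of joint bed above 0.0065 m).
It fails at once if the fingers press on the black plate instead of on the line (contact force between the fingers and plate above 0.5 N).
It fails at once if the arm or gripper body, rather than the fingers, touches the bed unit (contact force between the arm and base above 1 N).
It fails at once if the fingertips rise off the line part way, to hover 15 to 35 mm above one of the spots 2 to 7 (z of the grasp point in the frame of base between 0.089 and 0.109 m and (horizontal distance between the grasp point and spot2 below 0.014 m or horizontal distance between the grasp point and spot3 below 0.014 m or horizontal distance between the grasp point and spot4 below 0.014 m or horizontal distance between the grasp point and spot5 below 0.014 m or horizontal distance between the grasp point and spot6 below 0.014 m or horizontal distance between the grasp point and spot7 below 0.014 m)).
It fails at once if the pawn, scraper or glue stick is moved more than 15 mm, lifted or knocked over, or the pawn is touched with the fingers (distance of any of pawn, scraper, glue from where it was at the start of the episode above 0.015 m or angle between any of pawn, glue's own z axis and vertical above 0.3 rad or contact force between the fingers and pawn above 0.5 N).
It also fails if it takes over 48 s, if anything falls off the work surface, if the arm or the gripper's body presses on something with over 40 N, if the wrist force passes 120 N, or if a joint passes its speed limit or range.

ROBOT

A 6-joint arm with a two-finger parallel gripper is mounted at the origin on the work surface. World frame = base frame: x ahead of the robot, y to its left, z up, the work surface at z = 0. Lengths are in m, angles in rad, forces in N, time in s.
With the tool pointing down it reaches from about 0.25 to 0.725 m from the base axis. Payload 9.7 kg.
Tool frame: the origin (TCP) lies on the centre line of the jaws, within the pads' length; the fingertips stand 8 mm ahead of it and the grasp point (between the pads) lies 11 mm behind it; z points along the fingers, y is the direction in which the jaws open and shut (so a half turn about z gives the same grasp; the last joint's range is limited). The gripper opens to 85 mm and grips with 20 to 120 N. Pads are 22 mm wide; open, the fingers measure 114 mm over their backs; the gripper's body (76 mm by 85 mm) begins 54 mm behind the grasp point. The pads swing forward as they close: fully open they stand 13 mm farther back than shut.
Start: joints at [1.132, 0.087, 0.176, 1.66, 0, 1.571], TCP at [0.234, 0.498, 0.2] pointing down, gripper open.
Joint ranges: [-3.13, 3.13], [-0.85, 1.81], [-1.15, 1.24], [-2.2, 2.28], [-1.44, 1.52], [-3.14, 3.14]. Speed limits (rad/s): [2.22, 2.22, 2.57, 3.14, 3.14, 3.14].

INTERFACE

Orientations are given as a unit quaternion [w, x, y, z].
In Python, from cell import robot, get_image gives the robot as it stands.
- The arm moves only by the tool play_rows, never from a script. Its argument "targets" is a list of rows, each a list of 7 numbers: the shift along the world's x, y, z in m, then the turn, a rotation vector about the world's x, y, z in degrees, then the gripper's target within -1 to 1 (shut at 1, half-way at 0, fully open at -1). In form: [[x, y, z, ax, ay, az, hand], ...]. A call has 1 to 5 rows; each row shifts and turns the pose as measured when the row begins; what a row does not reach is not made up. A row lasts 1/12 s, in which the tool goes at most 41.7 mm and 7.16 degrees, less where a joint would pass 70% of its speed; a pose out of reach is approached as far as the arm can. A call with a gripper value outside its range is refused whole. The fingers move at their own pace and stop on an object; the grip force is fixed at half the most. Time passes only in rows, so rows that do not move let the fingers close. It gives the time, the measured TCP pose, the force and the opening at its end, in the units of the state.
- robot.observe(): the state, without advancing time (a new reading comes with each control period).
- get_image(name): name is "scene" or "top" or "wrist"; returns a dict with "image" (384x512x3 uint8, red, green, blue), "K" (3x3 intrinsics, pixels), "origin" and "rotation" of the camera in the world; the wrist camera has in their place "tool_from_camera" (4x4, takes a point from camera to tool coordinates, whose origin is the TCP and whose axes are the flange's). Camera axes: x right, y down, z forward; pixel columns grow to the right and rows downward; lengths in m; the calibration is good to about 2 mm. A picture is of the moment at which its call begins: read the wrist's pose just before it. There is no depth.
- robot.hand_in(): hands the job in, once; it reports no verdict.
The state is a dict: "time": time; "q": joint angles; "joint_velocities": joint speeds; "effort": joint torques, N m; "ee_pos": TCP position; "tcp_rot": TCP orientation; "ft_force": force on the tool from outside, world axes, zero at the start; "torque": the same for the moment, N m; "finger_gap": opening from 0.0 (shut) to 1.0 (fully open).
Only numpy, scipy, OpenCV 4.12 (cv2) and the standard library are available. Lean on these libraries where they do the work, as an engineer would, in place of code of your own. Each camera call takes 0.05 s, during which the arm holds its last target. There are 200 camera calls.

## Working session

There is one attempt and no reset: what is moved stays moved. The work goes in short steps, Python scripts to look and compute and a tool call to move; the robot and the scene stay as the last step left them, time stands still between calls to the robot, and variables do not carry over. Pictures are saved under pics/ and viewed, about 8 in all and at most 12, crops included, and the job is handed in when it is done.

Besides the shell and the picture viewer there is one more tool, called after ">>>" as name(argument=value, ...), one argument or row to a line, values as JSON. play_rows: Moves the arm, as the interface text tells. Its arguments: {"type":"object","properties":{"targets":{"type":"array","items":{"type":"array","items":{"type":"number"}}}},"required":["targets"]}

```bash
mkdir -p pics
python3 - <<'E'
from cell import robot,get_image
import cv2,numpy as np
s=robot.observe();print(s)
ims=[]
for n in("top","scene"):
    d=get_image(n);print(n,d["K"].tolist(),np.round(d["origin"],4),np.round(d["rotation"],4).tolist())
    cv2.imwrite(f"pics/{n}0.png",d["image"][:,:,::-1]);np.savez(f"{n}0.npz",**d)
E
```

```text
{'time': 0.0, 'q': array([1.13198996e+00, 8.74551515e-02, 1.75108789e-01, 1.65976657e+00,
       2.19114592e-05, 1.57077287e+00]), 'joint_velocities': array([ 3.36941416e-04,  7.02173130e-05, -1.50277105e-03, -5.71282559e-04,
       -7.93448066e-04,  4.16344699e-05]), 'effort': array([-2.90252494e-03, -5.20387995e+01,  4.64804614e+01,  1.61664840e-02,
       -1.12237722e-04,  3.47154625e-06]), 'ee_pos': array([0.23355352, 0.49765533, 0.19917278]), 'tcp_rot': array([-1.53978623e-04,  2.17635664e-01,  9.76029858e-01, -6.40136684e-04]), 'ft_force': array([0.4020652 , 0.77447712, 0.40718689]), 'torque': array([ 0.0013729 , -0.04802295,  0.01167062]), 'finger_gap': 1.000871408219704}
top [[449.31746223774877, 0.0, 252.78081102057013], [0.0, 449.31746223774877, 197.98666613483437], [0.0, 0.0, 1.0]] [0.4749 0.0482 0.8659] [0.0578, -0.6977, 0.7124, -0.0478]
scene [[439.85740438813485, 0.0, 253.838651104202], [0.0, 439.85740438813485, 192.03071641805346], [0.0, 0.0, 1.0]] [ 0.839  -0.2936  0.6529] [-0.295, 0.902, 0.3022, -0.0894]
```

View pics/top0.png

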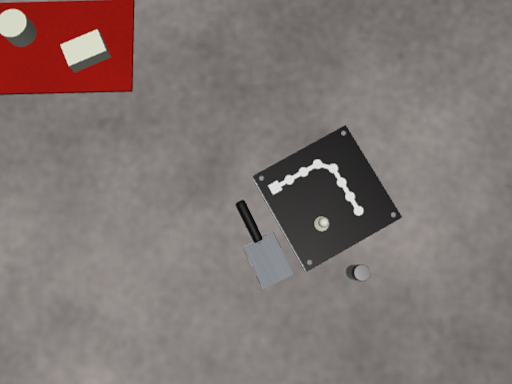

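View pics/scene0.png

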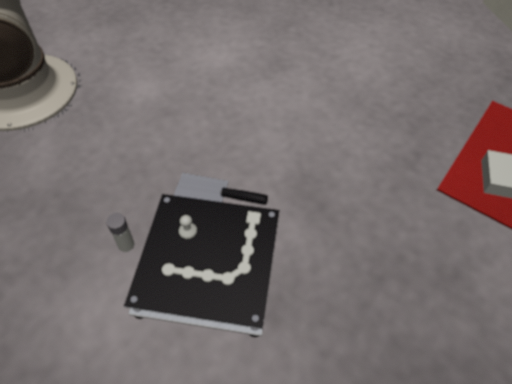

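The top view shows the square pad at (275,188), the line bending near (318,164) and (333,168) and ending at (358,211), with the pawn at (322,224). I'll measure the spots from both views next.

```bash
cat > h.py <<'E'
import numpy as np,cv2
from scipy.spatial.transform import Rotation as R
P=np.array([(-60,-75),(-60,-45),(-60,-15),(-60,15),(-39,36),(-9,36),(21,36),(51,36)])/1000.
def cast(uv,K,o,Rm,z):
    r=np.c_[np.asarray(uv,float),np.ones(len(uv))]@np.linalg.inv(K).T@Rm.T
    return (o+r*((z-o[2])/r[:,2])[:,None])[:,:2]
def fit(w):
    a=P-P.mean(0);b=w-w.mean(0)
    U,S,V=np.linalg.svd(a.T@b);M=V.T@np.diag([1,np.linalg.det(V.T@U.T)])@U.T
    return M,w.mean(0)-M@P.mean(0)
E
python3 - <<'E'
from h import *
g={"top":[(275,188),(289,180),(303,172),(318,164),(333,168),(342,183),(350,197),(358,211)],
"scene":[(253,217),(251,234),(248,250),(244,268),(228,278),(208,275),(188,272),(168,269)]}
pw={"top":(322,224),"scene":(188,231)}
for n in g:
    d=np.load(n+"0.npz");im=d["image"];q=d["rotation"]
    Rm=R.from_quat(np.roll(q,-1)).as_matrix()
    gr=im.min(2).astype(float);k=8
    dt=np.clip(gr-70,0,120)
    def cen(c,r):
        yy,xx=np.mgrid[:384,:512];w=dt*np.exp(-((xx-c[0])**2+(yy-c[1])**2)/2/r**2)
        return np.array([(w*xx).sum(),(w*yy).sum()])/w.sum()
    uv=np.array(g[n],float)
    uv=np.array([cen(c,3.) for c in uv])
    # whole-line ordering: spots at z .054
    w=cast(uv,d["K"],d["origin"],Rm,.054);M,t=fit(w)
    print(n,np.round(uv,1).tolist());print("t",t,"yaw",np.degrees(np.arctan2(M[1,0],M[0,0])))
    print("res mm",np.round((w-(P@M.T+t))*1e3,1).tolist());print("spots",np.round(P@M.T+t,4).tolist())
    print("step",np.round(np.linalg.norm(np.diff(w,axis=0),axis=1)*1e3,1))
    print("pawn~",cast([pw[n]],d["K"],d["origin"],Rm,.06 if n=="scene" else .075))
E
```

```text
top [[275.0, 187.7], [288.9, 179.7], [302.9, 171.8], [317.8, 164.0], [332.8, 168.1], [341.8, 182.8], [350.0, 196.8], [358.0, 210.5]]
t [ 0.59775825 -0.07674956] yaw -152.1695480181542
res mm [[-0.3, -0.3], [0.0, 0.5], [0.2, 0.6], [0.2, -0.8], [0.6, 0.4], [-0.8, -0.7], [-0.4, -0.3], [0.6, 0.6]]
spots [[0.6158, 0.0176], [0.6298, -0.0089], [0.6438, -0.0355], [0.6578, -0.062], [0.6491, -0.0904], [0.6225, -0.1044], [0.596, -0.1184], [0.5695, -0.1324]]
step [29.5 29.9 31.2 28.5 31.7 29.5 28.7]
pawn~ [[ 0.54513986 -0.06277464]]
scene [[253.0, 217.2], [250.7, 233.8], [247.7, 249.9], [243.8, 267.7], [227.9, 277.8], [207.9, 275.0], [188.0, 272.0], [168.1, 269.0]]
t [ 0.5996498  -0.07512506] yaw -152.18276023388438
res mm [[-0.8, -0.2], [0.8, -0.7], [0.3, 0.2], [-0.2, -0.6], [-0.1, 0.6], [0.1, 0.4], [0.0, 0.2], [-0.1, 0.1]]
spots [[0.6177, 0.0192], [0.6317, -0.0073], [0.6457, -0.0339], [0.6597, -0.0604], [0.6509, -0.0888], [0.6244, -0.1028], [0.5979, -0.1168], [0.5713, -0.1308]]
step [31.2 28.9 30.5 28.5 29.9 30.2 30.2]
pawn~ [[ 0.55381534 -0.06609307]]
```

>>> play_rows(
  targets=[
    [0.025, -0.031, 0, 0, 0, 0, 1],
    [0.025, -0.031, 0, 0, 0, 0, 1],
    [0.025, -0.031, 0, 0, 0, 0, 1],
    [0.025, -0.031, 0, 0, 0, 0, 1],
    [0.025, -0.031, 0, 0, 0, 0, 1],
  ],
)

```text
time: 0.52
ee_pos: [0.3568, 0.3414, 0.1955]
tcp_rot: [-0.002, 0.212, 0.977, -0.002]
ft_force: [0.0, 0.3, 0.1]
finger_gap: 0.302
```

>>> play_rows(
  targets=[
    [0.025, -0.031, 0, 0, 0, 0, 1],
    [0.025, -0.031, 0, 0, 0, 0, 1],
    [0.025, -0.031, 0, 0, 0, 0, 1],
    [0.025, -0.031, 0, 0, 0, 0, 1],
    [0.025, -0.031, 0, 0, 0, 0, 1],
  ],
)

```text
time: 0.93
ee_pos: [0.4851, 0.1773, 0.1944]
tcp_rot: [-0.002, 0.211, 0.977, -0.003]
ft_force: [-0.2, 0.2, 0.0]
finger_gap: 0.002
```

>>> play_rows(
  targets=[
    [0.025, -0.031, 0, 0, 0, 0, 1],
    [0.025, -0.031, 0, 0, 0, 0, 1],
    [0.025, -0.031, 0, 0, 0, 0, 1],
    [0.025, -0.031, 0, 0, 0, 0, 1],
    [0, 0, 0, 0, 0, 0, 1],
  ],
)

```text
time: 1.35
ee_pos: [0.5905, 0.0407, 0.1914]
tcp_rot: [-0.003, 0.213, 0.977, -0.004]
ft_force: [1.1, 0.8, 0.3]
finger_gap: 0.001
```

>>> play_rows(
  targets=[
    [0.013, -0.011, -0.02, 0, 0, 0, 1],
    [0.013, -0.011, -0.02, 0, 0, 0, 1],
    [0, 0, -0.03, 0, 0, 0, 1],
    [0, 0, -0.015, 0, 0, 0, 1],
    [0, 0, 0, 0, 0, 0, 1],
  ],
)

```text
time: 1.77
ee_pos: [0.6184, 0.0141, 0.1013]
tcp_rot: [-0.004, 0.216, 0.976, -0.004]
ft_force: [-0.8, 0.0, 0.3]
finger_gap: 0.001
```

Run:
```python
from cell import robot,get_image
import cv2,numpy as np
from h import *
s=robot.observe();print(s["ee_pos"],s["tcp_rot"],s["ft_force"],s["q"])
d=get_image("wrist");np.savez("w1.npz",pos=s["ee_pos"],rot=s["tcp_rot"],**d)
a=d["image"];b=get_image("scene")["image"][150:350,80:330]
T=d["tool_from_camera"];print(np.round(T,3).tolist(),d["K"].tolist())
Rt=R.from_quat(np.roll(s["tcp_rot"],-1)).as_matrix();M=Rt@T[:3,:3];o=Rt@T[:3,3]+s["ee_pos"]
S=np.array([.5987,-.0759])+P@R.from_euler('z',-152.18,degrees=True).as_matrix()[:2,:2].T
X=(np.c_[S,np.full(8,.054)]-o)@M;uv=X@d["K"].T;print(np.round(uv[:,:2]/uv[:,2:],1).tolist())
b=cv2.resize(b,(480,384),interpolation=cv2.INTER_CUBIC)
cv2.imwrite("pics/w1.png",cv2.resize(np.hstack([a,b]),(800,310))[:,:,::-1])
```

```text
[0.61839055 0.01411243 0.10130285] [-0.0040814   0.21641919  0.97628445 -0.00383994] [-0.83067311  0.02216401  0.27508723] [ 0.02562168  0.24776635  0.16811256  1.50091778 -0.00548256  0.46194592]
[[0.001, -0.948, -0.317, 0.082], [1.0, 0.001, 0.0, 0.0], [0.0, -0.317, 0.948, -0.173], [0.0, 0.0, 0.0, 1.0]] [[329.91012408317516, 0.0, 258.6207287372014], [0.0, 329.91012408317516, 191.15098360802665], [0.0, 0.0, 1.0]]
[[263.2, 198.2], [238.3, 228.9], [214.9, 257.7], [192.9, 284.9], [155.7, 289.1], [122.4, 268.6], [87.5, 247.2], [51.1, 224.9]]
```

View pics/w1.png

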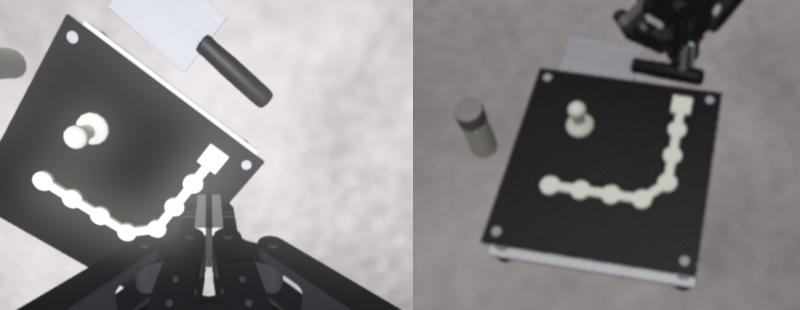

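The wrist picture shows the pad at about (263,197) and the last spot at about (52,224). I predicted (263,198) and (51,225), so the pose holds to about 1 mm. I'll go down now.

>>> play_rows(
  targets=[
    [-0.001, 0.002, -0.015, 0, 0, 0, 1],
    [-0.001, 0.002, -0.012, 0, 0, 0, 1],
    [0, 0, 0, 0, 0, 0, 1],
    [0, 0, 0, 0, 0, 0, 1],
    [0, 0, 0, 0, 0, 0, 1],
  ],
)

```text
time: 2.28
ee_pos: [0.6191, 0.0203, 0.0836]
tcp_rot: [0.001, 0.215, 0.977, -0.002]
ft_force: [0.3, 0.3, -0.1]
finger_gap: -0.005
```

>>> play_rows(
  targets=[
    [-0.002, -0.001, -0.006, 0, 0, 0, 1],
    [0, 0, -0.004, 0, 0, 0, 1],
    [0, 0, -0.002, 0, 0, 0, 1],
    [0, 0, 0, 0, 0, 0, 1],
    [0, 0, 0, 0, 0, 0, 1],
  ],
)

```text
time: 2.7
ee_pos: [0.618, 0.0193, 0.0734]
tcp_rot: [0.003, 0.215, 0.977, -0.002]
ft_force: [-0.7, 0.5, 0.4]
finger_gap: -0.0
```

>>> play_rows(
  targets=[
    [0, 0, 0, 0, 0, 0, 1],
    [0, 0, 0, 0, 0, 0, 1],
    [0, 0, 0, 0, 0, 0, 1],
  ],
)

```text
time: 2.95
ee_pos: [0.6181, 0.0191, 0.0735]
tcp_rot: [0.003, 0.215, 0.977, -0.002]
ft_force: [-0.1, 0.2, -0.6]
finger_gap: -0.005
```

>>> play_rows(
  targets=[
    [-0.001, -0.001, -0.004, 0, 0, 0, 1],
    [0, 0, -0.003, 0, 0, 0, 1],
    [0, 0, -0.002, 0, 0, 0, 1],
    [0, 0, 0, 0, 0, 0, 1],
    [0, 0, 0, 0, 0, 0, 1],
  ],
)

```text
time: 3.37
ee_pos: [0.6169, 0.018, 0.0634]
tcp_rot: [0.003, 0.215, 0.977, -0.002]
ft_force: [0.0, 0.0, -0.2]
finger_gap: 0.004
```

>>> play_rows(
  targets=[
    [0, 0, -0.001, 0, 0, 0, 1],
    [0, 0, -0.001, 0, 0, 0, 1],
    [0, 0, 0, 0, 0, 0, 1],
  ],
)

```text
time: 3.62
ee_pos: [0.6169, 0.018, 0.0612]
tcp_rot: [0.003, 0.215, 0.977, -0.002]
ft_force: [-0.0, 0.3, -0.5]
finger_gap: -0.002
```

>>> play_rows(
  targets=[
    [0, 0, -0.001, 0, 0, 0, 1],
    [0, 0, -0.0005, 0, 0, 0, 1],
    [0, 0, 0, 0, 0, 0, 1],
  ],
)

```text
time: 3.87
ee_pos: [0.617, 0.018, 0.0596]
tcp_rot: [0.003, 0.215, 0.977, -0.002]
ft_force: [0.8, -0.1, 0.9]
finger_gap: -0.001
```

Run:
```python
from cell import robot
s=robot.observe();print(s["ee_pos"],s["ft_force"],s["torque"])
```

```text
[0.61703299 0.01803601 0.05964378] [ 0.84421747 -0.10730597  0.87084206] [ 0.0201122  -0.01668221  0.08733168]
```

>>> play_rows(
  targets=[
    [0, 0, 0, 0, 0, 0, 1],
    [0, 0, 0, 0, 0, 0, 1],
  ],
)

```text
time: 4.03
ee_pos: [0.617, 0.018, 0.0596]
tcp_rot: [0.003, 0.215, 0.977, -0.002]
ft_force: [0.4, -0.4, 0.1]
finger_gap: 0.001
```

>>> play_rows(
  targets=[
    [0, 0, -0.001, 0, 0, 0, 1],
    [0, 0, 0, 0, 0, 0, 1],
  ],
)

```text
time: 4.2
ee_pos: [0.6171, 0.018, 0.0587]
tcp_rot: [0.003, 0.215, 0.977, -0.002]
ft_force: [-0.5, -0.5, 0.0]
finger_gap: 0.001
```

>>> play_rows(
  targets=[
    [0, 0, 0, 0, 0, 0, 1],
  ],
)

```text
time: 4.28
ee_pos: [0.6171, 0.018, 0.0587]
tcp_rot: [0.003, 0.215, 0.977, -0.002]
ft_force: [1.2, 0.8, 0.1]
finger_gap: 0.002
```

>>> play_rows(
  targets=[
    [0, 0, -0.0007, 0, 0, 0, 1],
    [0, 0, 0, 0, 0, 0, 1],
  ],
)

```text
time: 4.45
ee_pos: [0.6171, 0.018, 0.0579]
tcp_rot: [0.003, 0.215, 0.977, -0.002]
ft_force: [-0.5, -0.1, -0.5]
finger_gap: 0.0
```

>>> play_rows(
  targets=[
    [0, 0, 0, 0, 0, 0, 1],
  ],
)

```text
time: 4.53
ee_pos: [0.6171, 0.018, 0.058]
tcp_rot: [0.003, 0.215, 0.977, -0.002]
ft_force: [-0.5, -0.2, -0.2]
finger_gap: 0.004
```

Run:
```python
from cell import robot,get_image
import cv2,numpy as np
s=robot.observe();print(s["ee_pos"],s["ft_force"],s["effort"])
d=get_image("scene");np.savez("s2.npz",**d)
b=cv2.resize(d["image"][150:300,170:330],(800,600),interpolation=cv2.INTER_CUBIC) if 0 else cv2.resize(d["image"][170:245,200:300],(800,600),interpolation=cv2.INTER_CUBIC)
cv2.imwrite("pics/s2.png",b[:,:,::-1])
s=robot.observe();print(s["ee_pos"],s["ft_force"])
```

```text
[0.6171338  0.01801317 0.05795119] [-0.49870863 -0.17553285 -0.15712673] [-5.25726828e-04 -6.15433645e+01  4.68307650e+01 -5.78270119e-02
 -1.74676906e-02  6.21381666e-07]
[0.6170782  0.01803159 0.05789761] [0.14017208 0.26439388 0.34992015]
```

View pics/s2.png

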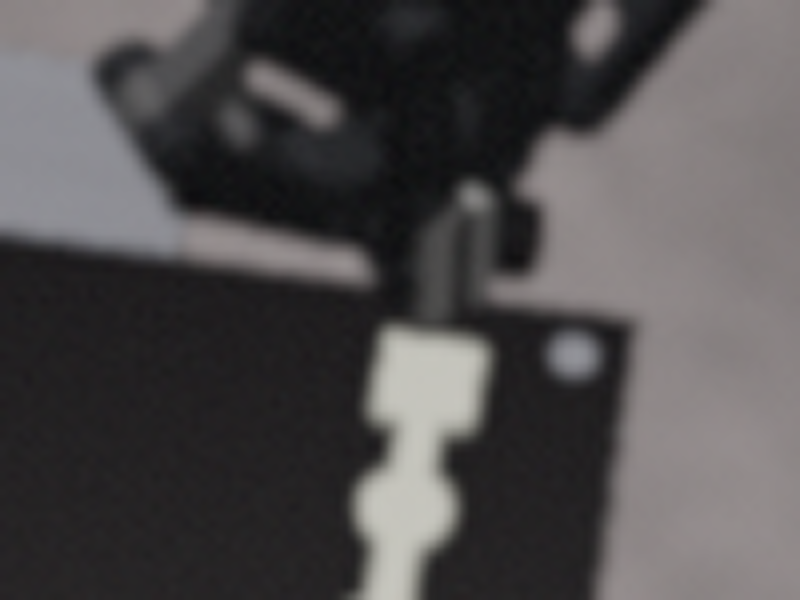

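The picture shows the shut fingertips ending at crop (435,320), which is full-image (254.5,210). That is just at the pad's far edge, so they aren't on it yet. I'll check the tip height by casting rays.

Run:
```python
from h import *
d=np.load("s2.npz");Rm=R.from_quat(np.roll(d["rotation"],-1)).as_matrix()
for z in(.045,.05,.054,.058,.062,.066,.07,.08):
    u=(np.array([.6171,.018,z])-d["origin"])@Rm@d["K"].T;print(z,u[:2]/u[2])
for z in (.05,.054,.058,.062,.07): print(z,cast([(254.5,210)],d["K"],d["origin"],Rm,z))
w=np.load("w1.npz");Rt=R.from_quat(np.roll(w["rot"],-1)).as_matrix();T=w["tool_from_camera"];print(Rt.round(3).tolist())
for z in(-.03,0,.008,.012,.02):
    u=(np.array([0,0,z])-T[:3,3])@T[:3,:3]@w["K"].T;print("wrist",z,u[:2]/u[2])
    u=(np.array([0.011,0,z])-T[:3,3])@T[:3,:3]@w["K"].T;print("wrist front",z,u[:2]/u[2])
```

```text
0.045 [252.66469093 220.64674928]
0.05 [252.71084041 219.00020266]
0.054 [252.74813937 217.66942937]
0.058 [252.7857806  216.32644468]
0.062 [252.82376882 214.97107973]
0.066 [252.86210886 213.60316254]
0.07 [252.90080562 212.22251793]
0.08 [252.99914125 208.71404451]
0.05 [[0.6089609  0.03378181]]
0.054 [[0.61048719 0.03160972]]
0.058 [[0.61201347 0.02943762]]
0.062 [[0.61353976 0.02726552]]
0.07 [[0.61659233 0.02292133]]
[[-0.906, 0.423, -0.01], [0.423, 0.906, -0.006], [0.006, -0.009, -1.0]]
wrist -0.03 [257.73957202 257.18422858]
wrist front -0.03 [257.73320996 236.90204636]
wrist 0 [257.87258598 230.80929516]
wrist front 0 [257.86967798 213.12386562]
wrist 0.008 [257.90159566 225.05705394]
wrist front 0.008 [257.89932197 207.95869756]
wrist 0.012 [257.91528189 222.34325297]
wrist front 0.012 [257.91329273 205.5244334 ]
wrist 0.02 [257.94116554 217.21086143]
wrist front 0.02 [257.93968871 200.92519812]
```

Run:
```python
from cell import robot,get_image
import cv2,numpy as np
d=get_image("wrist");np.savez("w2.npz",**d)
a=d["image"];b=cv2.resize(a[150:300,160:360],(800,600),interpolation=cv2.INTER_CUBIC)
for v,c in((230.8,(0,0,255)),(225,(0,255,0)),(208,(255,0,0))): cv2.drawMarker(b,(int((257.9-160)*4),int((v-150)*4)),c[::-1],0,14,1)
cv2.imwrite("pics/w2.png",b[:,:,::-1])
```

```text
(no output)
```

View pics/w2.png

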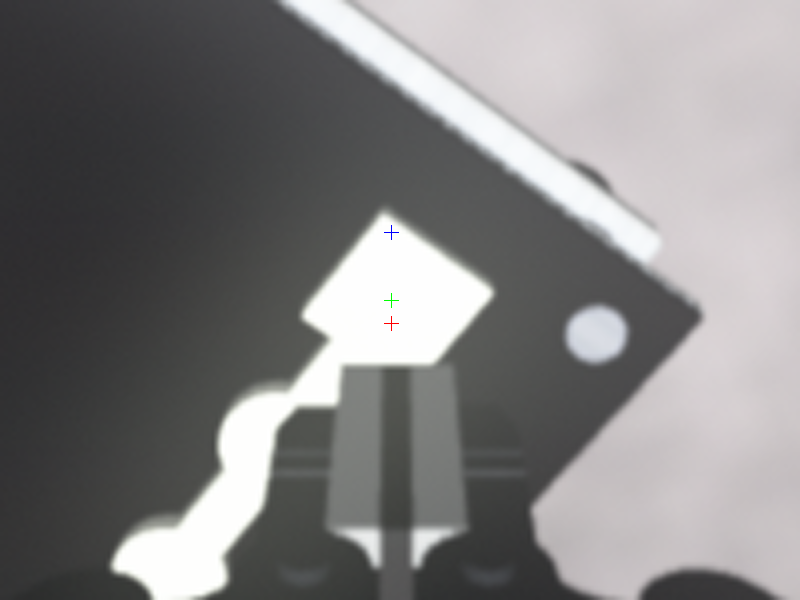

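The wrist picture shows the shut finger ends at crop row 365 (px 241), which only covers the pad's near corner. They should be at px 208–225 if the stated length were right. So the tips really are a couple of centimetres or more above the pad, which agrees with the zero force. I'll keep going down by feel.

>>> play_rows(
  targets=[
    [0, 0, -0.0015, 0, 0, 0, 1],
    [0, 0, -0.0015, 0, 0, 0, 1],
    [0, 0, 0, 0, 0, 0, 1],
  ],
)

```text
time: 4.88
ee_pos: [0.6172, 0.018, 0.0547]
tcp_rot: [0.003, 0.215, 0.977, -0.002]
ft_force: [-0.1, 0.7, 0.1]
finger_gap: 0.002
```

>>> play_rows(
  targets=[
    [0, 0, 0, 0, 0, 0, 1],
  ],
)

```text
time: 4.97
ee_pos: [0.6171, 0.018, 0.0546]
tcp_rot: [0.003, 0.215, 0.977, -0.002]
ft_force: [-0.3, 1.2, -0.5]
finger_gap: 0.001
```

>>> play_rows(
  targets=[
    [0, 0, -0.0015, 0, 0, 0, 1],
    [0, 0, -0.0015, 0, 0, 0, 1],
    [0, 0, 0, 0, 0, 0, 1],
  ],
)

```text
time: 5.22
ee_pos: [0.6171, 0.018, 0.0512]
tcp_rot: [0.003, 0.215, 0.977, -0.002]
ft_force: [0.6, -0.3, 1.1]
finger_gap: -0.001
```

Run:
```python
from cell import robot,get_image
import cv2,numpy as np
s=robot.observe();print(s["ee_pos"],s["ft_force"])
a=get_image("wrist")["image"];b=get_image("scene")["image"]
a=cv2.resize(a[170:290,180:340],(400,300),interpolation=cv2.INTER_CUBIC);b=cv2.resize(b[175:250,210:310],(400,300),interpolation=cv2.INTER_CUBIC)
cv2.imwrite("pics/c3.png",np.hstack([a,b])[:,:,::-1])
```

```text
[0.61706671 0.01801804 0.05124837] [ 0.56803439 -0.3473279   1.05132604]
```

View pics/c3.png

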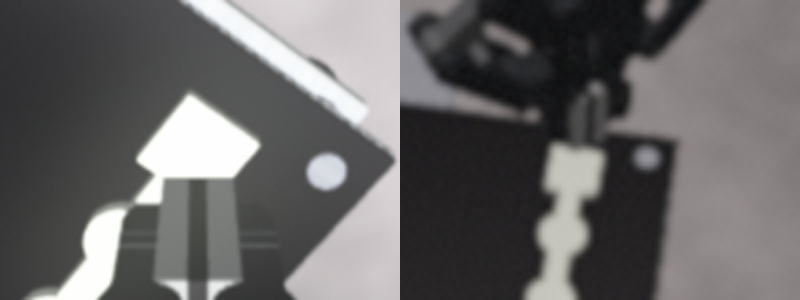

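The left half shows the fingertips still over only the near corner of the pad. The right half shows them overlapping its far edge by a little. I'll check how far the bed has gone down from how much spots 4–8 have shifted in the scene view.

```bash
cat > bed.py <<'E'
from cell import robot,get_image
from h import *
def g(i): return cv2.GaussianBlur(cv2.cvtColor(i,cv2.COLOR_RGB2GRAY).astype(np.float32),(0,0),1)
B=(slice(255,290),slice(155,245)); B2=(slice(220,250),slice(170,205))
ref=g(np.load("scene0.npz")["image"])
win=lambda a:cv2.createHanningWindow(a.shape[::-1],cv2.CV_32F)
def shift(im):
    im=g(im);return [np.round(cv2.phaseCorrelate(ref[b],im[b],win(ref[b])),2).tolist()for b in(B,B2)]
if __name__=="__main__":
    d=np.load("scene0.npz");Rm=R.from_quat(np.roll(d["rotation"],-1)).as_matrix()
    f=lambda z:(lambda u:u[:2]/u[2])((np.array([.61,-.1,z])-d["origin"])@Rm@d["K"].T)
    print("px per mm down",f(.053)-f(.054))
    print("s2",shift(np.load("s2.npz")["image"]))
    print("now",shift(get_image("scene")["image"]),robot.observe()["ee_pos"],robot.observe()["ft_force"])
E
python3 bed.py
```

```text
px per mm down [0.05315043 0.2987173 ]Traceback (most recent call last):
  File "bed.py", line 13, in <module>
    print("s2",shift(np.load("s2.npz")["image"]))
               ~~~~~^^^^^^^^^^^^^^^^^^^^^^^^^^^^
  File "bed.py", line 8, in shift
    im=g(im);return [np.round(cv2.phaseCorrelate(ref[b],im[b],win(ref[b])),2).tolist()for b in(B,B2)]
                     ~~~~~~~~^^^^^^^^^^^^^^^^^^^^^^^^^^^^^^^^^^^^^^^^^^^^^^^^
    return _wrapfunc(a, 'round', decimals=decimals, out=out)
    return _wrapit(obj, method, *args, **kwds)
    conv = _array_converter(obj)
ValueError: setting an array element with a sequence. The requested array has an inhomogeneous shape after 1 dimensions. The detected shape was (2,) + inhomogeneous part.
```

```bash
sed -i 's/win(ref\[b\]))/win(ref[b]))[0]/' bed.py; python3 bed.py
```

```text
px per mm down [0.05315043 0.2987173 ]
s2 [[0.05, -0.06], [-0.04, 0.08]]
now [[0.08, -0.02], [-0.05, -0.03]] [0.61720377 0.01803368 0.05157183] [ 0.36419429  0.38036956 -0.71489538]
```

The bed hasn't moved: the shift is below 0.1 px at 0.3 px per mm. The tips still aren't touching, so I'll go on down.

>>> play_rows(
  targets=[
    [0, 0, -0.0015, 0, 0, 0, 1],
    [0, 0, -0.0015, 0, 0, 0, 1],
    [0, 0, 0, 0, 0, 0, 1],
  ],
)

```text
time: 5.62
ee_pos: [0.6173, 0.0181, 0.0485]
tcp_rot: [0.004, 0.215, 0.977, -0.002]
ft_force: [-0.0, 0.1, 0.6]
finger_gap: 0.002
```

>>> play_rows(
  targets=[
    [0, 0, 0, 0, 0, 0, 1],
  ],
)

```text
time: 5.7
ee_pos: [0.6173, 0.0181, 0.0485]
tcp_rot: [0.004, 0.215, 0.977, -0.002]
ft_force: [0.1, -0.1, 0.6]
finger_gap: -0.003
```

```bash
python3 bed.py|tail -1
```

```text
now [[0.06, 0.02], [-0.04, -0.01]] [0.61727183 0.0180388  0.04841602] [ 0.36427794 -0.12778275  0.06939495]
```

>>> play_rows(
  targets=[
    [0, 0, -0.0015, 0, 0, 0, 1],
    [0, 0, -0.0015, 0, 0, 0, 1],
    [0, 0, 0, 0, 0, 0, 1],
  ],
)

```text
time: 6.0
ee_pos: [0.6174, 0.018, 0.0452]
tcp_rot: [0.004, 0.215, 0.977, -0.002]
ft_force: [0.2, -0.3, 0.0]
finger_gap: 0.001
```

>>> play_rows(
  targets=[
    [0, 0, 0, 0, 0, 0, 1],
  ],
)

```text
time: 6.08
ee_pos: [0.6173, 0.018, 0.0452]
tcp_rot: [0.004, 0.215, 0.977, -0.002]
ft_force: [0.1, -0.6, -0.0]
finger_gap: -0.003
```

```bash
python3 bed.py|tail -1
```

```text
now [[-0.03, -0.03], [-0.08, 0.09]] [0.61728769 0.01803249 0.04511252] [-0.69189897 -0.68596033 -0.16255067]
```

>>> play_rows(
  targets=[
    [0, 0, -0.0015, 0, 0, 0, 1],
    [0, 0, -0.0015, 0, 0, 0, 1],
    [0, 0, 0, 0, 0, 0, 1],
  ],
)

```text
time: 6.38
ee_pos: [0.6174, 0.018, 0.0419]
tcp_rot: [0.004, 0.215, 0.977, -0.002]
ft_force: [-0.2, 0.2, -0.7]
finger_gap: 0.001
```

```bash
python3 bed.py|tail -1;  python3 - <<'E'
from cell import robot,get_image
import cv2,numpy as np
s=robot.observe()
d=get_image("wrist");a=d["image"];t=get_image("top");np.savez("t4.npz",**t);b=get_image("scene")["image"]
a=cv2.resize(a,(400,300));b=cv2.resize(b[175:250,210:310],(400,300),interpolation=cv2.INTER_CUBIC)
c=cv2.resize(t["image"][120:285,230:450],(400,300),interpolation=cv2.INTER_CUBIC)
cv2.imwrite("pics/c4.png",np.vstack([np.hstack([a,b]),np.hstack([c,c*0])])[:,:,::-1])
E
```

```text
now [[0.03, -0.03], [-0.04, 0.02]] [0.61736728 0.01804602 0.04202886] [-0.2503262  -0.27142494 -0.38105401]
```

View pics/c4.png

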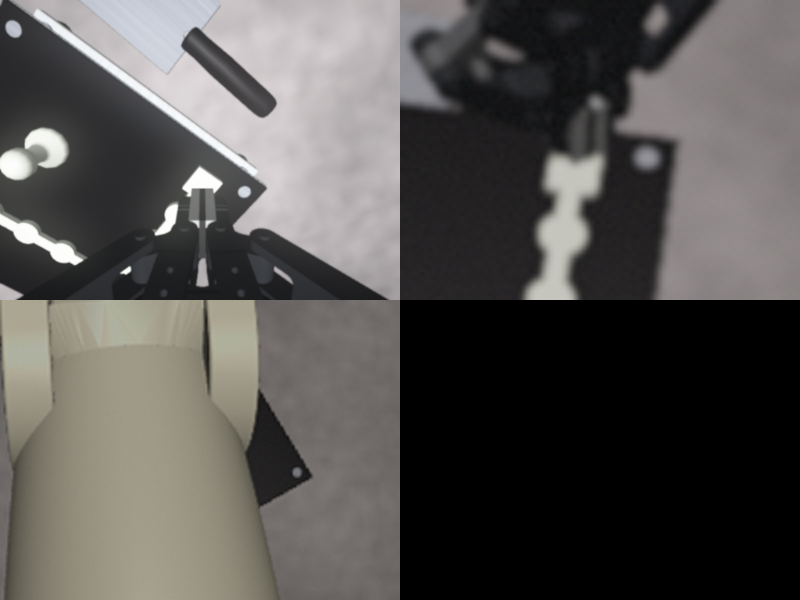

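The wrist view shows the tips over the pad's near part, and in the scene view they cover more of its far edge. The arm hides the rest from the top view. Before touching, I'll turn the tool about 35° so the finger linkage faces away from the pawn.

>>> play_rows(
  targets=[
    [0, 0, 0, 0, 0, -7, 1],
    [0, 0, 0, 0, 0, -7, 1],
    [0, 0, 0, 0, 0, -7, 1],
    [0, 0, 0, 0, 0, -7, 1],
    [0, 0, 0, 0, 0, -7, 1],
  ],
)

```text
time: 7.0
ee_pos: [0.6177, 0.018, 0.0427]
tcp_rot: [0.003, 0.504, 0.863, -0.003]
ft_force: [-0.4, -0.2, 0.4]
finger_gap: 0.002
```

>>> play_rows(
  targets=[
    [0, 0, -0.0015, 0, 0, 0, 1],
    [0, 0, -0.0015, 0, 0, 0, 1],
    [0, 0, 0, 0, 0, 0, 1],
  ],
)

```text
time: 7.25
ee_pos: [0.6179, 0.0181, 0.0397]
tcp_rot: [0.004, 0.504, 0.864, -0.003]
ft_force: [-0.4, -0.3, -0.4]
finger_gap: 0.002
```

```bash
python3 bed.py|tail -1
```

```text
now [[0.03, -0.01], [-0.0, 0.12]] [0.61788527 0.01804575 0.0397607 ] [0.71355024 0.07562729 0.4952664 ]
```

>>> play_rows(
  targets=[
    [0, 0, -0.0015, 0, 0, 0, 1],
    [0, 0, -0.0015, 0, 0, 0, 1],
    [0, 0, 0, 0, 0, 0, 1],
  ],
)

```text
time: 7.55
ee_pos: [0.6179, 0.018, 0.0365]
tcp_rot: [0.004, 0.502, 0.865, -0.003]
ft_force: [-0.1, -0.3, -0.4]
finger_gap: -0.001
```

>>> play_rows(
  targets=[
    [0, 0, 0, 0, 0, 0, 1],
  ],
)

```text
time: 7.63
ee_pos: [0.6178, 0.018, 0.0364]
tcp_rot: [0.003, 0.501, 0.865, -0.003]
ft_force: [-1.0, -0.1, 0.4]
finger_gap: 0.0
```

```bash
python3 bed.py|tail -1
```

```text
now [[0.06, -0.01], [-0.03, -0.01]] [0.61781156 0.01803425 0.0363696 ] [-0.81191305 -0.97607072  0.05528762]
```

>>> play_rows(
  targets=[
    [0, 0, -0.0015, 0, 0, 0, 1],
    [0, 0, -0.0015, 0, 0, 0, 1],
    [0, 0, 0, 0, 0, 0, 1],
  ],
)

```text
time: 7.93
ee_pos: [0.6179, 0.018, 0.0332]
tcp_rot: [0.004, 0.501, 0.865, -0.003]
ft_force: [0.2, 0.5, 0.2]
finger_gap: -0.001
```

>>> play_rows(
  targets=[
    [0, 0, 0, 0, 0, 0, 1],
  ],
)

```text
time: 8.02
ee_pos: [0.6178, 0.018, 0.0331]
tcp_rot: [0.004, 0.501, 0.865, -0.003]
ft_force: [-0.3, 0.7, 0.7]
finger_gap: -0.002
```

```bash
python3 bed.py|tail -1
```

```text
now [[0.0, -0.07], [-0.07, 0.02]] [0.61781328 0.01803661 0.03310142] [ 0.23821173 -0.12221142  0.0096183 ]
```

>>> play_rows(
  targets=[
    [0, 0, -0.0015, 0, 0, 0, 1],
    [0, 0, -0.0015, 0, 0, 0, 1],
    [0, 0, 0, 0, 0, 0, 1],
  ],
)

```text
time: 8.32
ee_pos: [0.6179, 0.018, 0.0299]
tcp_rot: [0.004, 0.501, 0.865, -0.003]
ft_force: [-0.2, 0.4, -0.6]
finger_gap: 0.003
```

>>> play_rows(
  targets=[
    [0, 0, 0, 0, 0, 0, 1],
  ],
)

```text
time: 8.4
ee_pos: [0.6178, 0.018, 0.0298]
tcp_rot: [0.004, 0.501, 0.865, -0.003]
ft_force: [-0.5, -0.2, -0.6]
finger_gap: 0.002
```

```bash
python3 bed.py|tail -1;  python3 - <<'E'
from cell import robot,get_image
import cv2,numpy as np
d=get_image("wrist");np.savez("w5.npz",**d);a=d["image"];d=get_image("scene");np.savez("s5.npz",**d);b=d["image"]
a=cv2.resize(a[150:300,160:360],(400,300),interpolation=cv2.INTER_CUBIC);b=cv2.resize(b[165:255,200:320],(400,300),interpolation=cv2.INTER_CUBIC)
cv2.imwrite("pics/c5.png",np.hstack([a,b])[:,:,::-1])
E
```

```text
now [[0.04, -0.0], [0.0, -0.05]] [0.6178182  0.01801831 0.02978788] [-0.4511625  -0.45179764 -0.27158321]
```

View pics/c5.png

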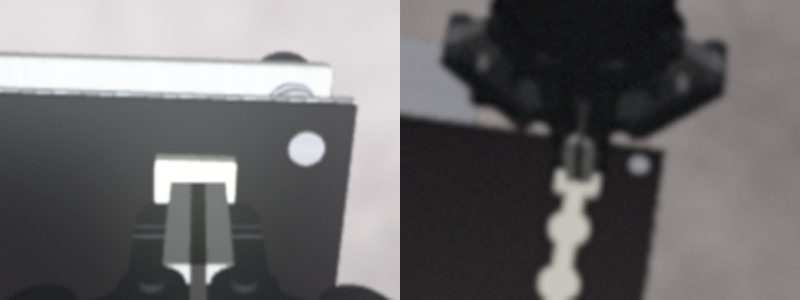

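Run:
```python
from h import *
d=np.load("s5.npz");w=np.load("w5.npz");Rm=R.from_quat(np.roll(d["rotation"],-1)).as_matrix()
Rt=R.from_quat([.501,.865,-.003,.004]).as_matrix();t=np.array([.6178,.018,.0298]);T=w["tool_from_camera"]
for h in(0,.004,.008,.011):
    zs=np.linspace(-.08,.02,1001)
    f=lambda x,S:np.array([x,0,0])+np.outer(S,[0,0,1])
    pw=(f(h,zs)-T[:3,3])@T[:3,:3]@w["K"].T;vw=pw[:,1]/pw[:,2]
    ps=((f(-h,zs)@Rt.T+t)-d["origin"])@Rm@d["K"].T;vs=ps[:,1]/ps[:,2]
    zw=zs[abs(vw-241.5).argmin()];z2=zs[abs(vs-218.4).argmin()]
    print(h,"wrist tip z",zw,"scene tip z",z2,"-> contact TCP z",.054+zw,.054+z2)
```

```text
0 wrist tip z -0.0131 scene tip z -0.0223 -> contact TCP z 0.0409 0.0317
0.004 wrist tip z -0.020900000000000002 scene tip z -0.0284 -> contact TCP z 0.0331 0.025599999999999998
0.008 wrist tip z -0.0286 scene tip z -0.0345 -> contact TCP z 0.0254 0.019499999999999997
0.011 wrist tip z -0.0345 scene tip z -0.0391 -> contact TCP z 0.019499999999999997 0.014899999999999997
```

>>> play_rows(
  targets=[
    [0, 0, -0.0015, 0, 0, 0, 1],
    [0, 0, -0.0015, 0, 0, 0, 1],
    [0, 0, 0, 0, 0, 0, 1],
  ],
)

```text
time: 8.8
ee_pos: [0.6181, 0.018, 0.0269]
tcp_rot: [0.004, 0.501, 0.865, -0.002]
ft_force: [1.3, -0.5, 0.5]
finger_gap: -0.0
```

>>> play_rows(
  targets=[
    [0, 0, 0, 0, 0, 0, 1],
  ],
)

```text
time: 8.88
ee_pos: [0.618, 0.018, 0.0268]
tcp_rot: [0.004, 0.501, 0.865, -0.003]
ft_force: [-0.3, 0.3, -0.8]
finger_gap: -0.001
```

```bash
python3 bed.py|tail -1
```

```text
now [[0.02, -0.06], [-0.04, 0.05]] [0.61800305 0.01798857 0.02671866] [-0.95049674 -0.28864744  0.31333721]
```

>>> play_rows(
  targets=[
    [-0.0005, 0, -0.0015, 0, 0, 0, 1],
    [0, 0, -0.001, 0, 0, 0, 1],
    [0, 0, 0, 0, 0, 0, 1],
  ],
)

```text
time: 9.18
ee_pos: [0.6175, 0.018, 0.024]
tcp_rot: [0.004, 0.501, 0.865, -0.003]
ft_force: [0.8, -0.2, 0.2]
finger_gap: 0.001
```

>>> play_rows(
  targets=[
    [0, 0, 0, 0, 0, 0, 1],
  ],
)

```text
time: 9.27
ee_pos: [0.6174, 0.018, 0.0239]
tcp_rot: [0.004, 0.501, 0.865, -0.003]
ft_force: [0.1, -0.4, -0.1]
finger_gap: 0.001
```

```bash
python3 bed.py|tail -1
```

```text
now [[-0.01, -0.05], [-0.01, 0.05]] [0.6173886  0.0180084  0.02392449] [ 0.32699364  0.20865418 -0.93214778]
```

>>> play_rows(
  targets=[
    [-0.0005, 0, -0.0015, 0, 0, 0, 1],
    [0, 0, -0.001, 0, 0, 0, 1],
    [0, 0, 0, 0, 0, 0, 1],
  ],
)

```text
time: 9.57
ee_pos: [0.6171, 0.0181, 0.0217]
tcp_rot: [0.004, 0.501, 0.865, -0.002]
ft_force: [-0.3, 0.9, 2.1]
finger_gap: -0.002
```

>>> play_rows(
  targets=[
    [0, 0, 0, 0, 0, 0, 1],
  ],
)

```text
time: 9.65
ee_pos: [0.6171, 0.018, 0.0218]
tcp_rot: [0.004, 0.501, 0.865, -0.002]
ft_force: [-1.0, 0.2, 2.2]
finger_gap: -0.001
```

```bash
python3 bed.py|tail -1
```

```text
now [[0.06, 0.32], [0.03, 0.35]] [0.61710227 0.01803808 0.0218269 ] [-0.20521945  0.35643514  2.61515462]
```

Contact: about 2.2 N with the bed down about 1.1 mm. The surface at rest is therefore at TCP z of about 0.0229. Now I'll slide, holding z near 0.0215.

>>> play_rows(
  targets=[
    [0.003, -0.0057, 0, 0, 0, 0, 1],
    [0.003, -0.0057, 0, 0, 0, 0, 1],
    [0.003, -0.0057, 0, 0, 0, 0, 1],
    [0.003, -0.0057, 0, 0, 0, 0, 1],
    [0, 0, 0, 0, 0, 0, 1],
  ],
)

```text
time: 10.12
ee_pos: [0.6306, -0.0067, 0.0222]
tcp_rot: [0.004, 0.501, 0.866, -0.002]
ft_force: [0.7, 0.2, 2.1]
finger_gap: 0.001
```

>>> play_rows(
  targets=[
    [0.0033, -0.0062, -0.0003, 0, 0, 0, 1],
    [0.0033, -0.0062, -0.0002, 0, 0, 0, 1],
    [0.0033, -0.0062, -0.0002, 0, 0, 0, 1],
    [0.0033, -0.0062, -0.0001, 0, 0, 0, 1],
    [0, 0, 0, 0, 0, 0, 1],
  ],
)

```text
time: 10.53
ee_pos: [0.6454, -0.0348, 0.0213]
tcp_rot: [0.004, 0.501, 0.865, -0.002]
ft_force: [0.2, -0.0, 2.1]
finger_gap: -0.002
```

```bash
python3 bed.py|tail -1
```

```text
now [[0.12, 0.42], [0.03, 0.47]] [ 0.64532304 -0.03456063  0.021331  ] [ 1.54087276 -1.37679659  1.19283712]
```

>>> play_rows(
  targets=[
    [0.003, -0.006, 0, 0, 0, 0, 1],
    [0.003, -0.006, 0, 0, 0, 0, 1],
    [0.003, -0.006, 0, 0, 0, 0, 1],
    [0.003, -0.006, 0, 0, 0, 0, 1],
    [0, 0, 0, 0, 0, 0, 1],
  ],
)

```text
time: 11.0
ee_pos: [0.6584, -0.0605, 0.0215]
tcp_rot: [0.004, 0.501, 0.866, -0.002]
ft_force: [0.5, -0.6, 2.4]
finger_gap: -0.002
```

Now on to spot 5 at (0.650, -0.0896), a shift of (-0.0084, -0.029).

>>> play_rows(
  targets=[
    [-0.002, -0.0065, 0, 0, 0, 0, 1],
    [-0.002, -0.0065, 0, 0, 0, 0, 1],
    [-0.002, -0.0065, 0, 0, 0, 0, 1],
    [-0.002, -0.0065, 0, 0, 0, 0, 1],
    [0, 0, 0, 0, 0, 0, 1],
  ],
)

```text
time: 11.42
ee_pos: [0.65, -0.0893, 0.0216]
tcp_rot: [0.004, 0.501, 0.866, -0.001]
ft_force: [0.6, -0.8, 1.8]
finger_gap: 0.006
```

Spot 6 is at (0.6235, -0.1036), a shift of (-0.0265, -0.0143).

>>> play_rows(
  targets=[
    [-0.006, -0.0032, -0.0001, 0, 0, 0, 1],
    [-0.006, -0.0032, 0, 0, 0, 0, 1],
    [-0.006, -0.0032, 0, 0, 0, 0, 1],
    [-0.006, -0.0032, 0, 0, 0, 0, 1],
    [0, 0, 0, 0, 0, 0, 1],
  ],
)

```text
time: 11.83
ee_pos: [0.6234, -0.104, 0.0218]
tcp_rot: [0.005, 0.501, 0.866, -0.002]
ft_force: [-0.2, 0.1, 2.1]
finger_gap: 0.002
```

Run:
```python
from cell import robot,get_image
import bed,cv2,numpy as np
s=robot.observe();print(s["ee_pos"],s["ft_force"])
b=get_image("scene")["image"];print(bed.shift(b)[1])
a=get_image("wrist")["image"]
cv2.imwrite("pics/c6.png",np.hstack([cv2.resize(a,(400,300)),cv2.resize(b[150:300,130:330],(400,300))])[:,:,::-1])
```

```text
[ 0.62336311 -0.10397607  0.02177507] [-0.23830201  0.0982201   2.10941967]
[-0.14, -1.16]
```

View pics/c6.png

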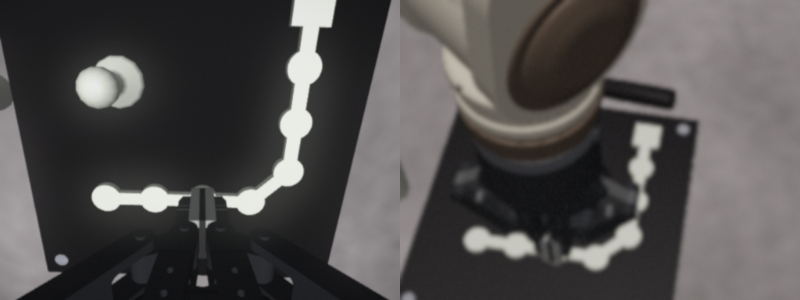

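The wrist view shows the tips on spot 6 and the pawn upright at about (110,80), well clear of the fingers. I'll carry on.

>>> play_rows(
  targets=[
    [-0.006, -0.003, -0.0002, 0, 0, 0, 1],
    [-0.006, -0.003, -0.0001, 0, 0, 0, 1],
    [-0.006, -0.003, 0, 0, 0, 0, 1],
    [-0.006, -0.003, 0, 0, 0, 0, 1],
    [0, 0, 0, 0, 0, 0, 1],
  ],
)

```text
time: 12.35
ee_pos: [0.5983, -0.1161, 0.0214]
tcp_rot: [0.005, 0.5, 0.866, -0.001]
ft_force: [-0.7, -0.1, 2.4]
finger_gap: 0.001
```

Spot 8 is at (0.5704, -0.1316), a shift of (-0.028, -0.0155).

>>> play_rows(
  targets=[
    [-0.0063, -0.0035, 0, 0, 0, 0, 1],
    [-0.0063, -0.0035, 0, 0, 0, 0, 1],
    [-0.0063, -0.0035, 0, 0, 0, 0, 1],
    [-0.0063, -0.0035, 0, 0, 0, 0, 1],
    [0, 0, 0, 0, 0, 0, 1],
  ],
)

```text
time: 12.77
ee_pos: [0.5702, -0.1315, 0.0215]
tcp_rot: [0.005, 0.5, 0.866, -0.001]
ft_force: [-1.6, -0.5, 1.5]
finger_gap: 0.003
```

>>> play_rows(
  targets=[
    [0, 0, 0, 0, 0, 0, 1],
    [0, 0, 0, 0, 0, 0, 1],
  ],
)

```text
time: 12.93
ee_pos: [0.5697, -0.1319, 0.0216]
tcp_rot: [0.005, 0.501, 0.866, -0.001]
ft_force: [0.7, 0.6, 1.3]
finger_gap: 0.005
```

>>> play_rows(
  targets=[
    [0, 0, 0.01, 0, 0, 0, 1],
    [0, 0, 0.03, 0, 0, 0, 1],
    [0, 0, 0.035, 0, 0, 0, 1],
    [0, 0, 0.035, 0, 0, 0, 1],
    [0, 0, 0.035, 0, 0, 0, 1],
  ],
)

```text
time: 13.35
ee_pos: [0.5631, -0.1303, 0.1631]
tcp_rot: [-0.004, 0.5, 0.866, -0.004]
ft_force: [0.4, -0.2, -0.5]
finger_gap: 0.002
```

>>> play_rows(
  targets=[
    [0, -0.02, 0.03, 0, 0, 0, 1],
    [0, -0.03, 0.02, 0, 0, 0, 1],
    [0, -0.035, 0, 0, 0, 0, 1],
    [0, -0.035, 0, 0, 0, 0, 1],
    [0, 0, 0, 0, 0, 0, 1],
  ],
)

```text
time: 13.77
ee_pos: [0.5647, -0.2529, 0.2288]
tcp_rot: [0.003, 0.497, 0.867, -0.004]
ft_force: [-0.4, 0.2, 0.9]
finger_gap: -0.001
```

>>> play_rows(
  targets=[
    [0, -0.035, 0, 0, 0, 0, 1],
    [0, -0.035, 0, 0, 0, 0, 1],
    [0, -0.035, 0, 0, 0, 0, 1],
    [0, 0, 0, 0, 0, 0, 1],
    [0, 0, 0, 0, 0, 0, 1],
  ],
)

```text
time: 14.18
ee_pos: [0.5639, -0.3631, 0.23]
tcp_rot: [0.002, 0.498, 0.867, -0.004]
ft_force: [-0.0, 0.5, -0.9]
finger_gap: 0.003
```

Run:
```python
from cell import robot,get_image
import bed,cv2,numpy as np
s=robot.observe();print(s["time"],s["ee_pos"],s["ft_force"])
b=get_image("scene")["image"];t=get_image("top")["image"];print(bed.shift(b))
cv2.imwrite("pics/c7.png",np.hstack([cv2.resize(t,(400,300)),cv2.resize(b,(400,300))])[:,:,::-1])
```

```text
14.1833 [ 0.56390556 -0.3630839   0.23000518] [-0.0276983   0.54896066 -0.857304  ]
[[0.02, -0.02], [-0.08, -0.04]]
```

View pics/c7.png

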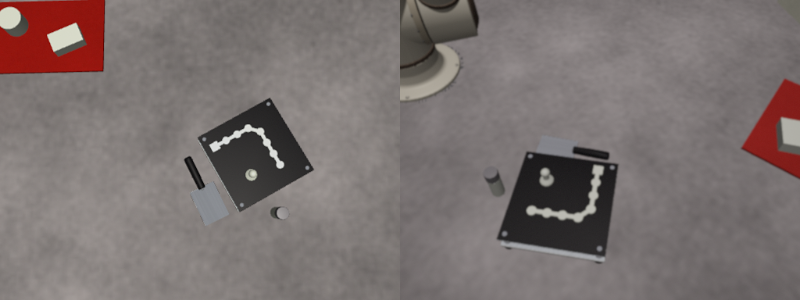

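Both views show the bed, pawn, scraper and glue stick where they started, with the bed back up (shift below 0.1 px). I'll hand the job in.

```bash
python3 -c "
from cell import robot
print(robot.hand_in())"
```

```text
the job is handed in; nothing more can be done
None
```

I set the shut fingertips on the square pad, slid them along all eight spots without a break, lifted clear at the round end spot and handed the job in at about 14 s. No verdict was reported.

- **Press:** the force read about 1.2–2.6 N along the line. The bed was down about 1.1 mm at the pad and 1.5 mm at spot 3, judged from the scene camera. After that I had only the force and the steady tool height (0.0213–0.0222 m) to go on.
- **Position:** at each of the eight spots the measured TCP came within about 2 mm of the spot position found from the images.
- **Last checks:** after the lift the bed was back up (image shift under 0.1 px, where 1 mm of travel is about 0.3 px). The pawn stood upright, and pawn, scraper and glue stick looked unmoved in both the top and scene views.
- **Disagreement:** contact came with the TCP at z of about 0.023 m, not the 0.062 m the stated fingertip length gives. The shut tips therefore sit about 31 mm behind the TCP instead of 8 mm ahead, which the camera views bear out. I found the surface by feel in steps of about 3 mm or less, confirming it with force and bed shift. If the judge puts the grasp point where the tool data says, it was lower than expected during the slide, but that does not affect the horizontal distances.
- **Not checked:** I had no direct reading of force on the black plate or the pawn. The pictures showed the tips on the line and well clear of the pawn.

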